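Centre the mixing bowl on the ink scale and tare it

ROBOT

A 7-joint arm with a two-finger parallel gripper is mounted at the origin on the work surface. World frame = base frame: x ahead of the robot, y to its left, z up, the work surface at z = 0. Lengths are in m, angles in rad, forces in N, time in s.
With the tool pointing down it reaches from about 0.4 to 0.925 m from the base axis. Payload 5.6 kg.
Tool frame: the origin (TCP) lies between the finger pads; the fingertips stand manip.tips_ahead ahead of it and the grasp point (between the pads) lies 2 mm behind it (manip.tips_ahead is the distance from the TCP to the fingertips, in m); z points along the fingers, y is the line along which they close (so a half turn about z gives the same grasp; the last joint's range is limited). The gripper opens to 85 mm and grips with 20 to 120 N. Pads are 22 mm wide; open, the fingers measure 114 mm over their backs; the gripper's body (76 mm by 85 mm) begins 54 mm behind the grasp point. The pads swing forward as they close: fully open they stand 13 mm farther back than shut.
Start: joints at [-0.043, 0.468, -0.012, 1.603, 0.006, 1.071, -0.056], TCP at [0.65, -0, 0.219] pointing down, gripper open.
Joint ranges: [-2.53, 2.53], [-0.31, 2.02], [-1.57, 1.55], [0.28, 2.44], [-1.29, 4.43], [0.15, 1.84], [-2.92, 2.92]. Speed limits (rad/s): [2.57, 2.57, 3.14, 3.14, 3.14, 3.14, 3.14].

INTERFACE

Orientations are given as a unit quaternion [x, y, z, w].
In Python, from rig import manip gives the robot as it stands. The module is installed in compiled form; this text tells all that it offers. Calls block until the motion is done:
- manip.movep(position, orientation): joint-space move of the TCP to a pose.
- manip.servo_line(position, max_speed=0.15, orientation=None, f_stop=None): straight line of the TCP; orientation=None keeps the orientation; max_speed is the mean speed in m/s. With f_stop (N) it stops when the force on the tool has changed by that much, and returns True; else False.
- manip.move_j(angles): joint-space move.
- manip.gripper_to(opening): finger opening in m; the grip force is fixed at half the most; returns when the fingers have stopped.
- manip.pause(seconds).
- manip.solve_ik(position, orientation): joint angles nearest the present ones, or None.
- manip.camera(name): name is "scene" or "side" or "wrist"; returns a dict with "image" (480x640x3 uint8, blue, green, red), "fx", "fy", "cx", "cy" (pixels), "D" ([k1, k2, p1, p2, k3] as OpenCV has them; the pictures are not rectified), "extrinsics" (4x4, takes a point from world to camera coordinates). Camera axes: x right, y down, z forward; pixel columns grow to the right and rows downward; lengths in m; the calibration is good to about 2 mm. A picture is of the moment at which its call begins. There is no depth.
A pose or a line that the arm cannot do raises manip.IKError and nothing moves.
- manip.job_done(): hands the job in; it is judged then, once.
Readings, each from a call of its own:
- manip.current_clock(): time.
- manip.current_joint_pos(): joint angles.
- manip.current_joint_vel(): joint speeds.
- manip.current_joint_torque(): joint torques, N m.
- manip.current_tcp_pos(): TCP position.
- manip.current_tool_rot(): TCP orientation.
- manip.current_contact_force(): force on the tool from outside, world axes, zero at the start.
- manip.current_moment(): the same for the moment, N m.
- manip.current_grip_width(): finger opening in m.
- manip.current_finger_force(): force on a finger pad.
Only numpy, scipy, OpenCV 4.12 (cv2) and the standard library are available. Lean on these libraries where they do the work, as an engineer would, in place of code of your own. Each camera call takes 0.05 s, during which the arm holds its last target. There are 200 camera calls.

TASK

Get the bench scale ready for weighing ink: gently push the empty steel bowl along the weighing pan, without gripping or lifting it, until it stands in the middle of the circle engraved on the pan, then take the fingers off it. With nothing touching the bowl, press the white tare key fully down with the fingertips and let it come up again. Leave the red power key, the bottles, the spray bottle and the tub alone.

Things in the scene. Friction and masses are not known exactly. Their poses are not given: they have to be found in the camera images.
- scale: Bench scale, fixed in place: white housing 220 mm wide (its y), 300 mm long (its x, -190 to +110 mm). Origin on the bench under the pan's middle; z up. In front (-x, nearest the robot) a blue panel from x = -190 to -100 mm slopes down towards -x by 0.17 rad, 45 mm above the bench at its middle; display on its +y half, two keys on its -y half. Bright metal pan on top.
- pan_center (a point): Middle of the pan's flat top face, where the bowl must be centred: 64 mm above the bench, axes parallel to the scale's. The pan is 190 mm (x) by 200 mm (y) with a dark circle of 166 mm diameter engraved round this point.
- bowl: Empty round steel bowl, loose on the pan, 0.15 to 0.3 kg; slides at 0.8 to 2.1 N. 147 mm across the rim, 92 mm across its flat foot, 50 mm high, wall 3 mm, flaring (128 mm across at 22 mm height). Origin: middle of the foot's underside; z up. Starts off-centre on the pan's near (-x) part, to either side; may overhang the key panel.
- tare_key (a joint): Travel of the white tare key: 0 m up, 0.004 m fully down (about 4.7 N along its travel, spring return). Pressed counts from 0.003 m.
- tare_key_top (a point): Middle of the top face of the white tare key, the right-hand key seen from the robot (on the scale's -y side), 24 mm (x) by 32 mm (y), standing about 7 mm above the panel. Its z axis is the panel's normal, the key moves along -z.
- power_key (a joint): Travel of the red power key, same kind as the tare key: 0 m up, 0.004 m down. Not to be pressed.
- power_key_top (a point): Middle of the top face of the red power key, same size as the tare key, 53 mm to its +y side between it and the display.
- ink_orange: Orange ink bottle, 42 mm diameter, 105 mm high, standing beside the scale. Origin in the middle of its underside.
- ink_green: Green ink bottle, 42 mm diameter, 105 mm high, standing beside the scale. Origin in the middle of its underside.
- spray: Pale blue-green spray bottle with a red and white trigger head, 80 mm diameter, 192 mm high, standing off one far corner of the scale. Origin in the middle of its underside.
- tub: Yellow tub with a white lid, 90 mm diameter, 75 mm high, standing off one far corner of the scale. Origin in the middle of its underside.
There are look-alikes about, which are no part of the job. Of the things like the bowl, leave any that is orange or yellow; of the rest the larger one is meant.

How it is judged:
By the outcome, as a careful person would: the job done as asked, in the order asked, and still so for the second after the job is handed in, with the robot touching nothing.
It also fails if it takes over 51 s, if anything falls off the work surface, if the arm or the gripper's body presses on something with over 40 N, if the wrist force passes 120 N, or if a joint passes its speed limit or range.

## Working session

There is one attempt and no reset: what is moved stays moved. The work goes in short steps, each a Python script; the robot and the scene stay as the last script left them, time stands still between calls to the robot, and variables do not carry over. Pictures are saved under pics/ and viewed, at most 10 in all, crops included, and the job is handed in when it is done.

```bash
mkdir -p pics; python3 - <<'E'
from rig import manip
import cv2,pickle,numpy as np
d={n:manip.camera(n) for n in("scene","side","wrist")}
pickle.dump(d,open('c0.pkl','wb'))
for n in d: 
    cv2.imwrite(f'pics/{n}0.png',d[n]['image']); E=d[n]['extrinsics']; print(n,d[n]['fx'],d[n]['D'],-E[:3,:3].T@E[:3,3])
print(manip.tips_ahead,manip.current_tool_rot(),manip.current_grip_width(),manip.current_clock())
E
```

```text
scene 456.6356983823544 [-0.10067939  0.          0.          0.          0.        ] [ 1.2454369 -0.0956683  0.6337903]
side 475.6395514327622 [-0.09798571  0.          0.          0.          0.        ] [0.4035664  0.57618855 0.66201749]
wrist 383.08717641042836 [-0.05905503  0.          0.          0.          0.        ] [0.65001283 0.07991945 0.37273875]
0.017 [ 7.07113374e-01  7.07099865e-01 -5.17080707e-04 -4.36607831e-04] 0.08561476204610982 0.15
```

View pics/scene0.png

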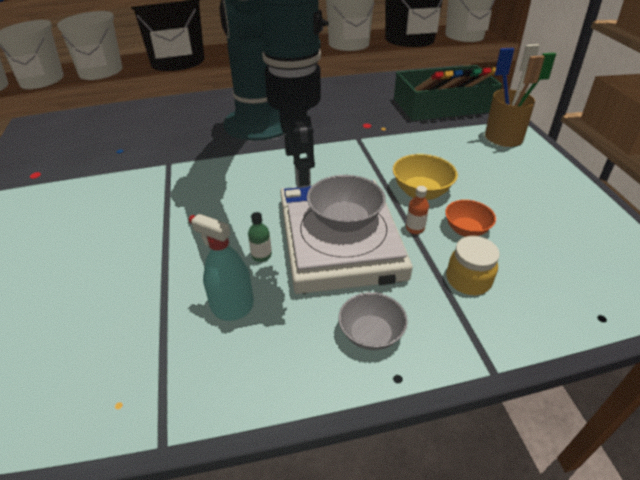

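View pics/side0.png

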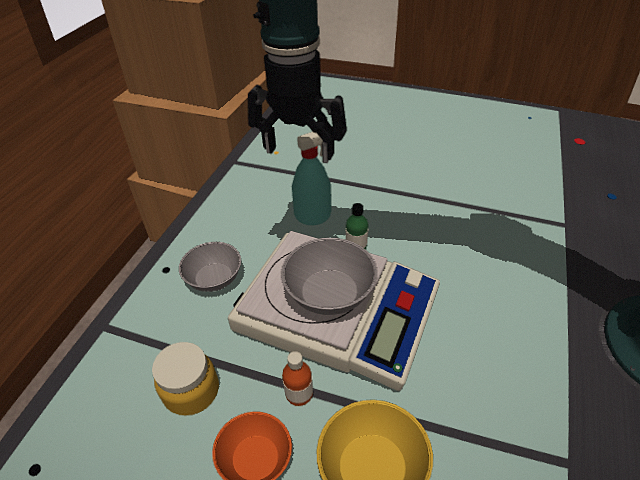

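View pics/wrist0.png

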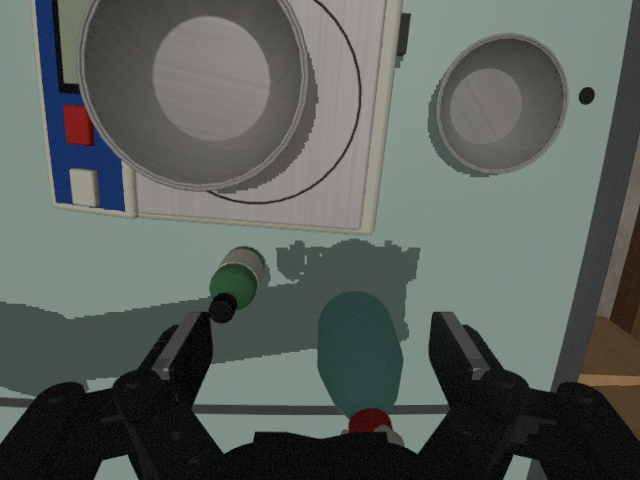

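The side picture shows the scale with the large steel bowl at (330,275), the white key at (414,278) and the red key at (405,300).

Bowl candidates in the side view:
- Large grey bowl on the pan (330,275). This one fits: it is the larger non-orange, non-yellow bowl and it stands on the pan.
- Small grey bowl (211,268).
- Orange bowl (253,452).
- Yellow bowl (375,455).

I'll confirm it in an enlarged crop.

```bash
python3 - <<'E'
import cv2,pickle,numpy as np
d=pickle.load(open('c0.pkl','rb'))
a=d['side']['image'][220:395,225:445]; cv2.imwrite('pics/sidecrop.png',cv2.resize(a,None,fx=3.4,fy=3.4,interpolation=cv2.INTER_CUBIC))
a=d['wrist']['image'][0:245,30:415]; cv2.imwrite('pics/wristcrop.png',cv2.resize(a,None,fx=2,fy=2,interpolation=cv2.INTER_CUBIC))
E
```

```text
(no output)
```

View pics/sidecrop.png

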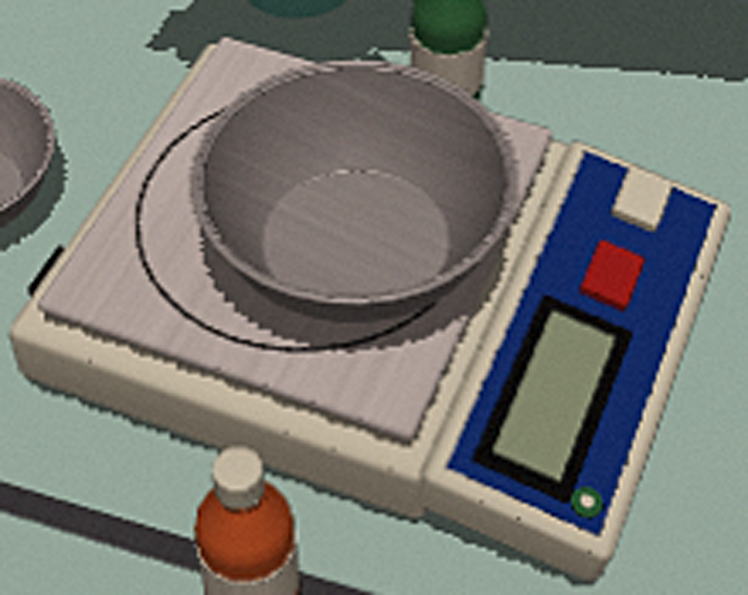

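View pics/wristcrop.png

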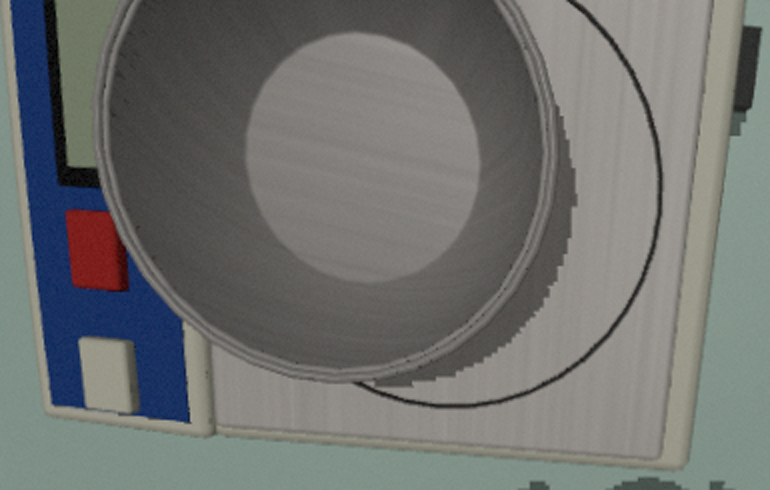

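The crops confirm the larger steel bowl on the pan. It overhangs the panel slightly, and its rim lies near the red key. Next I fit the scale pose, key positions and bowl from the picked points.

```bash
cat >h.py <<'E'
import cv2,numpy as np
def back(c,px,z):
    K=np.array([[c['fx'],0,c['cx']],[0,c['fy'],c['cy']],[0,0,1]]);E=c['extrinsics']
    u=cv2.undistortPoints(np.array(px,float).reshape(-1,1,2),K,np.array(c['D'])).reshape(-1,2)
    r=np.c_[u,np.ones(len(u))]@E[:3,:3]; o=-E[:3,:3].T@E[:3,3]
    z=np.broadcast_to(z,len(u)); return (o+r*((z-o[2])/r[:,2])[:,None])[:,:2]
S=lambda p:np.array(p,float)/3.4+[225,220]
W=lambda p:np.array(p,float)/2+[30,0]
E
cat >fit.py <<'E'
from h import *; import pickle
from scipy.optimize import least_squares
d=pickle.load(open('c0.pkl','rb')); s,w=d['side'],d['wrist']
P=np.r_[back(s,S([(222,38),(42,316),(412,440),(552,130)]),.064),back(w,W([(662,459),(215,428)]),.064)]
M=np.array([(95,-100),(95,100),(-95,100),(-95,-100),(95,-100),(-95,-100)])/1e3
C=np.r_[back(s,S([(137,215),(290,348),(160,150),(205,310)]),.064),back(w,W([(661,190),(450,406),(625,90),(560,375)]),.064)]
Rm=np.r_[back(s,S([(193,180),(360,305),(517,180),(360,60)]),.114),back(w,W([(95,130),(556,120),(340,382),(160,310),(520,250)]),.114)]
zk=.052
Kt=np.r_[back(s,S([(643,196)]),zk),back(w,W([(105,374)]),zk)]
Kr=np.r_[back(s,S([(614,270)]),zk),back(w,W([(92,250)]),zk)]
def f(p):
    c,sn=np.cos(p[2]),np.sin(p[2]);R=np.array([[c,-sn],[sn,c]])
    return [(P-(p[:2]+M@R.T)),np.linalg.norm(C-p[:2],axis=1)-.083,np.linalg.norm(Rm-p[3:5],axis=1)-.0735,
     Kt-(p[:2]+R@p[5:7]),Kr-(p[:2]+R@(p[5:7]+[0,.053]))]
r=least_squares(lambda p:np.concatenate([x.ravel() for x in f(p)]),[.65,.1,0,.65,.1,-.145,-.075])
np.set_printoptions(precision=1,suppress=True)
p=r.x;print((p*1e3).round(1))
for x in f(p):print(x*1e3)
c,sn=np.cos(p[2]),np.sin(p[2]);R=np.array([[c,-sn],[sn,c]]);print('tare',p[:2]+R@p[5:7],'bowl rel',R.T@(p[3:5]-p[:2])*1e3); print('foot',back(s,S([(355,236)]),.067)*1e3,back(w,W([(363,157)]),.067)*1e3)
np.save('fit.npy',p)
E
python3 fit.py
```

```text
[ 594.7   93.5  -64.7  565.7  104.3 -147.   -81.6]
[[-2.8  2.7]
 [-4.8  4.6]
 [ 1.9  4.1]
 [ 0.1  4.5]
 [ 1.  -1.8]
 [ 2.1 -0.4]]
[ 0.6 -0.7  3.6 -7.   2.6  1.9 -3.8  2.8]
[ 1.   3.6  0.2 -0.1 -1.6  3.2  2.1  3.8 -1.6]
[[-1.6  2.4]
 [ 1.1 -1. ]]
[[-0.9  0.5]
 [ 1.4 -1.9]]
tare [0.4 0. ] bowl rel [-29.6   8.9]
foot [[566.8 103.9]] [[568.2 104.9]]
```

```bash
cat >>h.py <<'E'
from scipy.spatial.transform import Rotation
def q(a,tilt=0):  # tool x at heading a, z down
    X=np.array([np.cos(a),np.sin(a),0]);Z=np.array([0,0,-1.]);
    return Rotation.from_matrix(np.c_[X,np.cross(Z,X),Z]).as_quat()
E
python3 - <<'E'
from h import *; from rig import manip; import pickle
p=np.load('fit.npy'); a=np.arctan2(*(p[:2]-p[3:5])[::-1]); print(a)
manip.servo_line([.65,0,.30],max_speed=.2)
u=np.array([np.cos(a),np.sin(a)]); t=p[3:5]-.10*u
manip.movep([*t,.27],q(a)); 
print(manip.current_joint_pos(),manip.current_tcp_pos(),manip.current_clock())
c=manip.camera('wrist');pickle.dump(c,open('c1.pkl','wb'))
cv2.imwrite('pics/w1.png',c['image'])
E
```

```text
-0.3571561385529046
[-0.51470842  0.14122726  0.17739538  1.93246855 -0.02810621  1.07052934
 -2.2533316 ] [0.47219679 0.13907282 0.26980978] 2.6
```

View pics/w1.png

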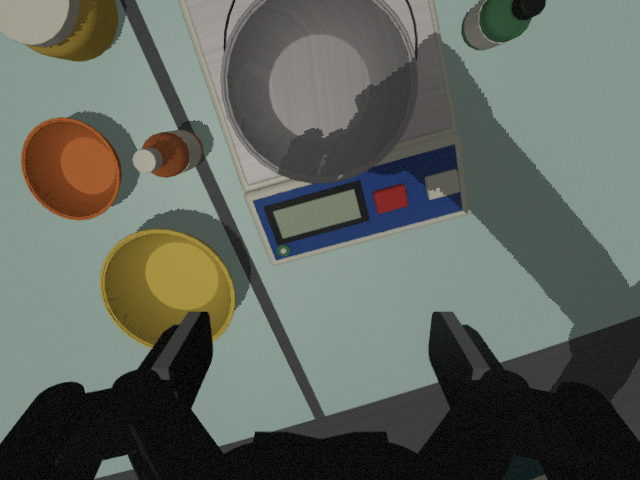

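The wrist picture shows the bowl rim (left 222,85; bottom 322,182; right 416,85), the circle arms at (227,30) and (414,30), the keys at (391,198) and (443,184), and the yellow bowl at (165,290). I'll work out the yellow bowl's clearance and the pose from this view.

```bash
python3 - <<'E'
from h import *;import pickle
np.set_printoptions(precision=1,suppress=True)
c=pickle.load(open('c1.pkl','rb'));p=np.load('fit.npy');a=p[2];R=np.array([[np.cos(a),-np.sin(a)],[np.sin(a),np.cos(a)]])
pr=lambda n,px,z,m:print(n,back(c,px,z)*1e3,(p[:2]+np.array(m)@R.T)*1e3)
pr('corner',[(247,189)],.064,[[-.095,.1]])
pr('front',[(272,264),(466,212)],.037,[[-.19,.11],[-.19,-.11]])
pr('keys',[(391,198),(443,184)],.052,[p[5:7]+[0,.053],p[5:7]])
r=back(c,[(222,85),(322,182),(416,85),(250,150),(393,148)],.114);print('rim',np.linalg.norm(r-p[3:5],axis=1)*1e3)
from scipy.optimize import least_squares
print(least_squares(lambda x:np.linalg.norm(r-x,axis=1)-.0735,p[3:5]).x*1e3)
print('circ',np.linalg.norm(back(c,[(227,30),(414,30)],.064)-p[:2],axis=1)*1e3)
print('foot',back(c,[(320,83)],.067)*1e3)
print('yellow',back(c,[(235,295),(102,282),(165,350)],.06)*1e3,'orange',back(c,[(150,160)],.1)*1e3)
E
```

```text
corner [[507.7 199.2]] [[506.4 199.4]]
front [[419.4 213.7]
 [402.6   0.8]] [[412.2 215.5]
 [398.   -4. ]]
keys [[448.3  72.1]
 [443.9  19.7]] [[446.2  74.4]
 [442.8  21.5]]
rim [73.8 72.2 74.  71.9 74. ]
[566.6 103.4]
circ [81.  83.4]
foot [[571.8 101.1]]
yellow [[408.2 258. ]
 [471.  385.9]
 [372.7 361.7]] orange [[563.8 257.5]]
```

```bash
python3 - <<'E'
from h import *; from rig import manip; import pickle
p=np.load('fit.npy'); b=np.array([.5662,.1038]); g=p[:2]; u=(g-b)/np.linalg.norm(g-b);a=np.arctan2(u[1],u[0])
manip.gripper_to(.040); print(manip.current_grip_width())
s=b-.103*u; manip.movep([*s,.17],q(a)); manip.servo_line([*s,.102],max_speed=.06)
print(manip.current_contact_force())
e=g-(.0817+.006)*u; manip.servo_line([*e,.102],max_speed=.02)
print(manip.current_tcp_pos(),e,manip.current_contact_force(),manip.current_clock())
c=manip.camera('wrist');pickle.dump(c,open('c2.pkl','wb')); s=manip.camera('side');pickle.dump(s,open('s2.pkl','wb'))
im=c['image'].copy()
cv2.imwrite('pics/w2.png',np.hstack([cv2.resize(im,(400,300)),cv2.resize(s['image'][200:400,190:457],(400,300))]))
E
```

```text
0.0396513531168244
[ 0.47264586 -0.40909774  0.41389832]
[0.51219621 0.12338905 0.10200155] [0.51226126 0.12335561] [-0.052415    0.18561482  0.83666582] 7.3583
```

View pics/w2.png

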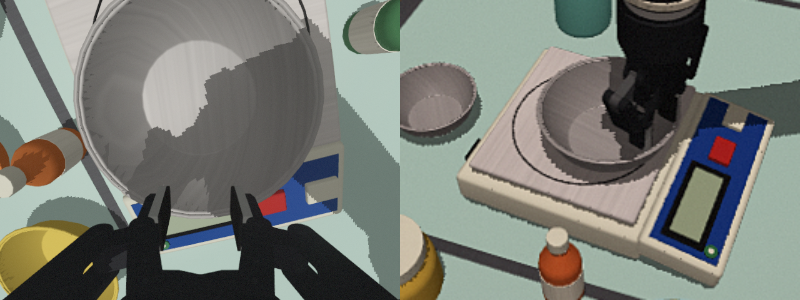

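The bowl is not centred yet. Rim points in full pixels are left (122,160), right (518,152) and bottom (320,345). I'll measure how far it moved.

```bash
python3 - <<'E'
from h import *;import pickle
from scipy.optimize import least_squares
p=np.load('fit.npy');g=p[:2]
c=pickle.load(open('c2.pkl','rb'));s=pickle.load(open('s2.pkl','rb'))
f=lambda r:(lambda o:(o.x*1e3,o.fun*1e3))(least_squares(lambda x:np.linalg.norm(r-x,axis=1)-.0735,g))
print(f(back(c,[(122,160),(518,152),(320,345),(145,250),(500,235)],.114)))
V=lambda q:np.array(q,float)*[267/400,200/300]+[190,200]
print(f(back(s,V([(138,118),(620,55)])[:1].tolist()+V([(541-400,105),(612-400,165),(575-400,150)]).tolist(),.114)),g*1e3)
cv2.imwrite('pics/w2b.png',cv2.resize(c['image'][250:430,180:460],None,fx=2.8,fy=2.8))
E
```

```text
(array([567.18525671, 102.92106126]), array([ 0.27164081,  0.75887602, -1.00080814,  1.89498951,  1.33525711]))
(array([563.71774078, 104.02593254]), array([ 3.18847902, -0.41070047,  3.70116918, -5.13277941])) [594.70981307  93.46370491]
```

View pics/w2b.png

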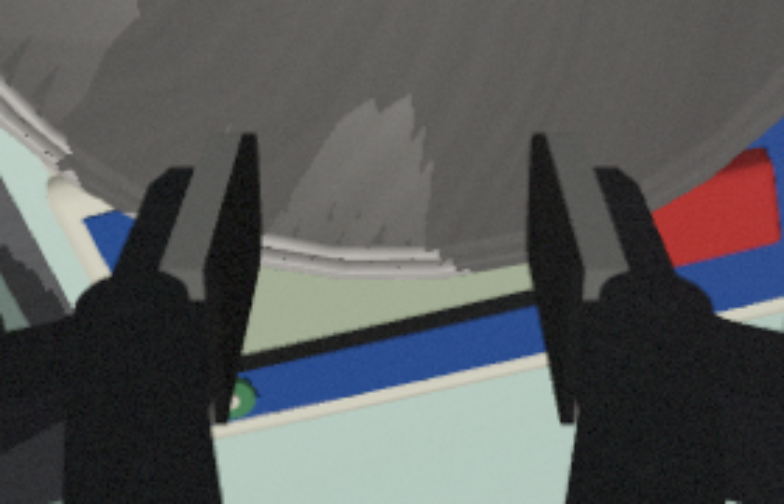

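```bash
python3 - <<'E'
from h import *;import pickle
from rig import manip
c=pickle.load(open('c2.pkl','rb'));t=np.array(manip.current_tcp_pos());R=Rotation.from_quat(manip.current_tool_rot()).as_matrix()
E=c['extrinsics'];o=-E[:3,:3].T@E[:3,3];print('cam in tool',R.T@(o-t)*1e3,'axis',R.T@E[2,:3],t)
for z in(.08,.09,.1,.11,.12):
    x=back(c,np.array([(247,135),(538,135),(265,270),(530,270)])/2.8+[180,250],z);x=np.c_[x,[z]*4]
    print(z,((x-t)@R*1e3).round(1).tolist())
for i in range(3): print(manip.current_contact_force(),manip.current_moment(),manip.current_grip_width())
E
```

```text
cam in tool [  81.67293316    0.94352368 -154.11143589] axis [-3.15097296e-01 -3.34189045e-06  9.49059373e-01] [0.51222742 0.12341248 0.10201809]
0.08 [[-8.8, -25.7, 22.0], [-8.7, 27.5, 22.0], [-37.7, -23.5, 22.0], [-37.6, 27.3, 22.0]]
0.09 [[-3.6, -24.2, 12.0], [-3.6, 26.0, 12.0], [-30.9, -22.1, 12.0], [-30.9, 25.8, 12.0]]
0.1 [[1.5, -22.7, 2.0], [1.5, 24.5, 2.0], [-24.1, -20.8, 2.0], [-24.1, 24.3, 2.0]]
0.11 [[6.6, -21.1, -8.0], [6.7, 23.0, -8.0], [-17.3, -19.4, -8.0], [-17.3, 22.8, -8.0]]
0.12 [[11.8, -19.6, -18.0], [11.8, 21.5, -18.0], [-10.6, -18.0, -18.0], [-10.6, 21.3, -18.0]]
[-0.61941722 -0.04333937  0.18269085] [-0.03073817  0.01599639  0.02106498] 0.039913083354329276
[-0.61941722 -0.04333937  0.18269085] [-0.03073817  0.01599639  0.02106498] 0.039913083354329276
[-0.61941722 -0.04333937  0.18269085] [-0.03073817  0.01599639  0.02106498] 0.039913083354329276
```

```bash
python3 - <<'E'
from h import *;import pickle
s=pickle.load(open('s2.pkl','rb'))
for z in(.08,.09,.1,.11,.12,.13): print(z,back(s,[(350,299),(334,276)],z)*1e3)
cv2.imwrite('pics/s2c.png',cv2.resize(s['image'][190:330,290:460],None,fx=4.2,fy=4.2,interpolation=cv2.INTER_CUBIC))
E
```

```text
0.08 [[526.44234268 123.12343993]
 [564.97526927  84.83736569]]
0.09 [[524.33113558 130.90783   ]
 [562.20200429  93.27957233]]
0.1 [[522.21992849 138.69222008]
 [559.42873931 101.72177896]]
0.11 [[520.10872139 146.47661015]
 [556.65547433 110.16398559]]
0.12 [[517.9975143  154.26100022]
 [553.88220935 118.60619222]]
0.13 [[515.8863072  162.04539029]
 [551.10894437 127.04839886]]
```

View pics/s2c.png

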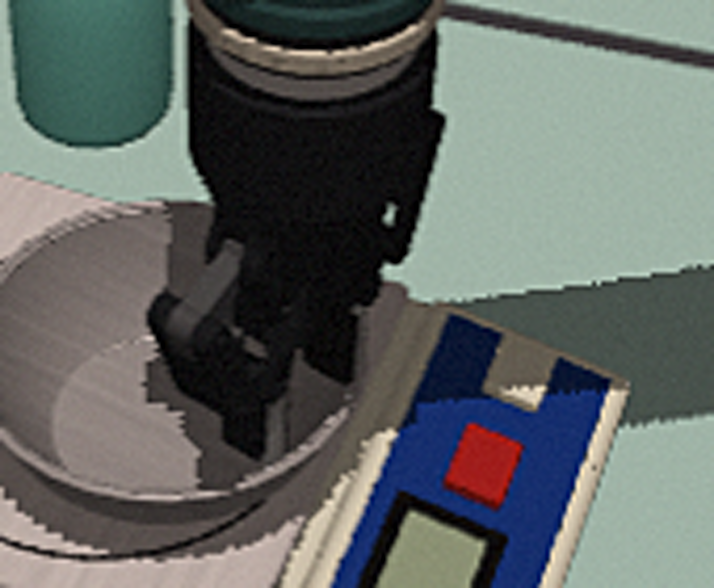

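The fingers went over the rim without touching it. Both views put the tips about 1 cm higher than I assumed at this opening, so the bowl has not moved. I'll lift off and probe the empty bench gently to calibrate the tip height, both at 40 mm opening and shut.

```bash
python3 - <<'E'
from h import *; from rig import manip
t=np.array(manip.current_tcp_pos()); manip.servo_line([t[0],t[1],.20],max_speed=.1)
manip.movep([.46,-.14,.12],q(-.36))
for w in(.04,0.):
    manip.gripper_to(w); manip.servo_line([.46,-.14,.05],max_speed=.1)
    h=manip.servo_line([.46,-.14,.0],max_speed=.02,f_stop=2.)
    print(w,manip.current_grip_width(),h,manip.current_tcp_pos(),manip.current_contact_force())
    manip.servo_line([.46,-.14,.12],max_speed=.1)
print(manip.current_clock())
E
```

```text
0.04 0.04003682150798101 False [ 4.60052974e-01 -1.40020810e-01  5.51557755e-05] [-0.83500128 -0.45151637 -0.20090254]
0.0 -0.00015409170437698274 False [ 4.60063884e-01 -1.40017468e-01  5.73977857e-05] [ 0.15296366 -0.13925477 -0.37750523]
20.0583
```

```bash
python3 - <<'E'
from h import *; from rig import manip; import pickle
p=np.load('fit.npy'); b=np.array([.5662,.1038]); g=p[:2]; u=(g-b)/np.linalg.norm(g-b);a=np.arctan2(u[1],u[0])
s=b-.104*u; manip.movep([*s,.16],q(a)); manip.gripper_to(.040); manip.servo_line([*s,.080],max_speed=.08)
print(manip.current_clock(),manip.current_contact_force())
e=g-(.0817)*u; manip.servo_line([*e,.080],max_speed=.025)
print(manip.current_tcp_pos(),manip.current_contact_force(),manip.current_clock())
r=e-.012*u; manip.servo_line([*r,.080],max_speed=.05); r=e-.03*u; manip.servo_line([*r,.20],max_speed=.2)
c=manip.camera('wrist'); s=manip.camera('side');pickle.dump((c,s),open('c3.pkl','wb'));print(manip.current_clock())
A=cv2.resize(c['image'][0:400,187:453],(400,600),interpolation=cv2.INTER_CUBIC);B=cv2.resize(s['image'][190:415,220:445],(400,400),interpolation=cv2.INTER_CUBIC)
im=np.zeros((600,800,3),np.uint8);im[:,:400]=A;im[:400,400:]=B
cv2.imwrite('pics/w3.png',im)
E
```

```text
22.7667 [-0.50959545  1.30558939 -0.11505983]
[0.51785663 0.12132104 0.0799853 ] [-1.50043973  0.89255757  0.19513702] 25.025
26.275
```

View pics/w3.png

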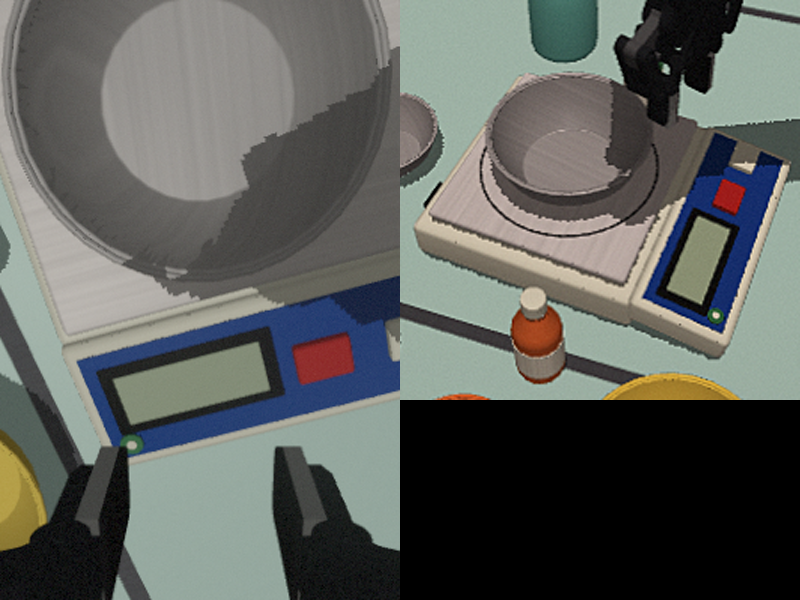

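The last view shows the bowl shifted to about the middle of the circle. Composite pixels: rim left (5,90), rim bottom (190,283), pan corner (68,333), and in the side half the circle at (480,170), (565,237) and (658,165). I'll measure it numerically.

```bash
cat >m3.py <<'E'
from h import *;import pickle
from scipy.optimize import least_squares
np.set_printoptions(precision=1,suppress=True)
p=np.load('fit.npy');g=p[:2];a=p[2];R=np.array([[np.cos(a),-np.sin(a)],[np.sin(a),np.cos(a)]])
c,s=pickle.load(open('c3.pkl','rb'))
A=lambda q:np.array(q,float)/1.5037+[187,0]
B=lambda q:(np.array(q,float)-[400,0])*.5625+[220,190]
def f(r,rad):
    o=least_squares(lambda x:np.linalg.norm(r-x,axis=1)-rad,g);return (o.x-g)@R*1e3,o.fun*1e3
print('wrist rim',f(back(c,A([(5,90),(190,283),(390,90),(60,222),(345,215)]),.114),.0735))
print('wrist foot-in',(back(c,A([(198,99)]),.067)-g)@R*1e3)
print('wrist pan corner/red', (back(c,A([(68,333)]),.064)-g)@R*1e3,(back(c,A([(323,358)]),.052)-g)@R*1e3,p[5:7]*1e3)
print('side rim',f(back(s,B([(486,130),(570,196),(572,72),(515,180),(630,180)]),.114),.0735))
print('side foot',(back(s,B([(575,163)]),.067)-g)@R*1e3)
print('side circ',f(back(s,B([(480,170),(565,237),(658,165),(500,210),(630,215)]),.064),.083))
print('side pan corners',(back(s,B([(522,73),(430,208),(628,283)]),.064)-g)@R*1e3)
E
python3 m3.py
```

```text
wrist rim (array([-3.4,  0.4]), array([ 1.1, -0.7,  0.5,  0.3,  1. ]))
wrist foot-in [[ 0.6 -0.5]]
wrist pan corner/red [[-88.6  96.4]] [[-143.9  -30.2]] [-147.   -81.6]
side rim (array([-4.4,  3. ]), array([ 2.5,  0.8,  2.9, -0.4,  3.3]))
side foot [[-5.4 -0.2]]
side circ (array([ 0.6, -0.3]), array([ 0.4,  1.5, -0.1, -1.4, -0.8]))
side pan corners [[ 95.  -96.7]
 [ 96.5  94.2]
 [-96.1 102.8]]
```

The bowl is about 5 mm short in scale x and about 1.5 mm off in y. That lies along the same push line, so I'll give it one 5 mm nudge and track the rim points between before and after images.

```bash
cat >>m3.py <<'E'
from rig import manip
b=np.array([.5662,.1038]); u=(g-b)/np.linalg.norm(g-b);h=np.arctan2(u[1],u[0])
e=g-.0817*u; r=e-.012*u
manip.servo_line([*r,.080],max_speed=.15); e2=e+.005*u
manip.servo_line([*e2,.080],max_speed=.025); print(manip.current_tcp_pos(),manip.current_contact_force())
manip.servo_line([*r,.080],max_speed=.06); r=e-.03*u; manip.servo_line([*r,.20],max_speed=.2)
c2,s2=manip.camera('wrist'),manip.camera('side');pickle.dump((c2,s2),open('c4.pkl','wb'));print(manip.current_clock())
G=lambda k:cv2.cvtColor(k['image'],cv2.COLOR_BGR2GRAY)
def tr(k,k2,P,z):
    P=P.astype(np.float32).reshape(-1,1,2); n,st,er=cv2.calcOpticalFlowPyrLK(G(k),G(k2),P,None,winSize=(21,21),maxLevel=2)
    print(st.ravel(),((back(k2,n,z)-back(k,P,z))@R*1e3))
tr(c,c2,A([(5,90),(190,283),(390,90),(60,222),(198,200),(110,130)]),.114)
tr(s,s2,B([(486,130),(570,196),(515,180),(530,90),(527,165)]),.114)
print('static');tr(c,c2,A([(68,333),(323,358)]),.06)
E
python3 m3.py | tail -16
```

```text
[0.5 0.1 0.1] [-1.1  0.4  0.5]
29.3583
[1 1 1 1 1 1] [[ 5.3 -1.5]
 [ 0.6 -0. ]
 [-0.1  0.1]
 [ 3.8 -1.7]
 [ 3.9 -1.1]
 [ 3.7 -1.1]]
[1 1 1 1 1] [[ 0.5  6.4]
 [ 5.2 -1.1]
 [ 5.8 -1.7]
 [ 5.3 -0.5]
 [ 4.5 -1.3]]
static
[1 1] [[ 0.  -0. ]
 [-0.   0.5]]
```

The bowl moved (5.0, -1.3) mm as intended and is now centred to about 2 mm. The fingers are off it, so I'll press the key next.

```bash
cat >press.py <<'E'
from h import *; from rig import manip; import pickle
p=np.load('fit.npy');Rz=Rotation.from_euler('z',p[2]).as_matrix()
n=Rz@np.array([-np.sin(.17),0,np.cos(.17)]); Y=-Rz[:,1]; Z=-n; X=np.cross(Y,Z)
Q=Rotation.from_matrix(np.c_[X,Y,Z]).as_quat()
k=np.r_[p[:2],0]+Rz@np.array([p[5],p[6],.0517])
P=lambda d:k+d*n
print(k,manip.solve_ik(P(.07),Q),manip.solve_ik(P(-.02),Q))
manip.movep(P(.07),Q); manip.gripper_to(0); manip.servo_line(P(.010),max_speed=.08)
f0=manip.current_contact_force()
h=manip.servo_line(P(-.03),max_speed=.012,f_stop=10.)
t=np.array(manip.current_tcp_pos()); print(h,'d',(t-k)@n,(t-k)@X,(t-k)@Y,np.array(manip.current_contact_force())-f0,manip.current_clock())
pickle.dump(manip.camera('side'),open('s5.pkl','wb'))
manip.pause(.2)
print('held',np.array(manip.current_contact_force())-f0)
manip.servo_line(P(.07),max_speed=.08); print(manip.current_clock())
E
python3 press.py
```

```text
[0.44278662 0.02152327 0.0517    ] [-0.41346118  0.17169667  0.27977108  2.33515391 -0.02742925  0.47493468
 -1.75370375] [-0.30043942  0.40073221  0.17407319  2.34192565 -0.13624925  0.24000921
 -1.65137287]
True d -0.015253709413749853 7.915949470890937e-05 -6.3368383016318535e-06 [-4.02668384  0.60162611  9.6711952 ] 33.3917
held [-3.00239867 -0.06430859  8.95456913]
34.8667
```

```bash
python3 - <<'E'
from h import *; from rig import manip; import pickle
t=np.array(manip.current_tcp_pos()); manip.servo_line([t[0]-.0,t[1]-.02,.22],max_speed=.15)
s0=pickle.load(open('c4.pkl','rb'))[1]; s=manip.camera('side'); sp=pickle.load(open('s5.pkl','rb'))
G=lambda k:cv2.cvtColor(k['image'],cv2.COLOR_BGR2GRAY)
B=lambda q:(np.array(q,float)-[400,0])*.5625+[220,190]
P=B([(570,193),(515,177),(530,90),(527,165),(743,165),(730,197)]).astype(np.float32).reshape(-1,1,2)
n,st,_=cv2.calcOpticalFlowPyrLK(G(s0),G(s),P,None); print((n-P).reshape(-1,2).round(2).tolist(),st.ravel())
# fingertip over the key in the pressed picture: white/dark pixels around key
x,y=P[4,0].astype(int); 
for k in(s0,sp,s): print(G(k)[y-8:y+9:2,x-14:x+15:2])
print(manip.current_clock(),manip.current_contact_force())
E
```

```text
[[-0.019999999552965164, -0.10000000149011612], [0.15000000596046448, 0.05999999865889549], [-0.23000000417232513, -0.3799999952316284], [0.9700000286102295, 0.44999998807907104], [0.11999999731779099, -0.8100000023841858], [-0.0, -0.05999999865889549]] [1 1 1 1 1 1]
[[ 15  18  25  24  18  80  91  89  89  90  91  92  95  91  82]
 [ 21  19  20  21  26  97  93  92  93  91  91  88  34  10  68]
 [ 23  24  22  16  73  89  87  94  89  91  89  95  13  22  22]
 [ 25  18  22  16  92  92  90  85  96  80  84  69  13  19  22]
 [ 14  22  22  39  89 190 216 211 206 207 220  58  17  10  25]
 [ 17  21  18  43  46  95 105 144 199 197 203  34  49  46  46]
 [ 17  16  42  47  44  43  37  71 107 122  68  41  47  48  44]
 [ 23  40  39  45  47  43  47  44  42  43  39  43  48  48  51]
 [ 44  38  50  44  45  44  49  46  46  43  44  47  46  40  48]]
[[ 42  40  45  21  23  55  54   6  14   9   4   7  11  11  30]
 [ 45  46  46  51  22  65  26   9  15   6   9  65  23   8  79]
 [ 41  44  45  41 163  49   4   6  14   9  46  78  16  16  17]
 [ 48  47  41  35 188 225  66  13   3   8  57  72  22  18  18]
 [ 43  45  4
[... 217 characters left out ...]
1  21  17  43  45  49]
 [ 46  41  46  28  22  19  19  18  19  19  13  47  45  45  43]]
[[ 41  36  39  40  38 158 180 178 178 179 180 185 179 188 162]
 [ 39  42  43  41  31 188 179 179 179 179 179 185  50  24 140]
 [ 41  38  41  40 141 183 175 177 178 177 181 188  34  39  40]
 [ 41  46  45  33 178 182 177 180 181 177 181 116  35  37  35]
 [ 43  40  40  39 102 162 184 184 178 178 190  62  38  38  42]
 [ 41  38  38  37  36  89  92 133 187 183 187  31  42  42  42]
 [ 43  48  43  44  44  39  33  69  97 110  61  40  38  41  40]
 [ 40  40  40  38  44  38  42  39  35  37  34  37  40  38  39]
 [ 38  39  41  43  44  40  42  39  41  42  38  43  41  40  44]]
35.7417 [ 0.3181966   0.26676218 -0.17383135]
```

The pressed image shows the fingertips squarely on the white key, held at 9 N against the 4.7 N needed. The key has come back up, the bowl hasn't moved, and nothing is touching anything.

```bash
python3 -c "
from rig import manip; print(manip.job_done())"
```

```text
the job is handed in; nothing more can be done
None
```

I handed the job in at about 36 s: the bowl was pushed to within about 2 mm of the circle's middle, then the tare key was pressed (about 9 N, over the 4.7 N it needs) and came back up; key travel was judged from force and one picture, not measured.

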